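# Clamp a heat sink with the ratchet lever of a bench vise

### The arm

A 6-joint arm with a two-finger parallel gripper is mounted at the origin on the work surface. World frame = base frame: x ahead of the robot, y to its left, z up, the work surface at z = 0. Lengths are in m, angles in rad, forces in N, time in s.
With the tool pointing down it reaches from about 0.425 to 0.95 m from the base axis. Payload 3.5 kg.
Tool frame: the origin (TCP) lies between the finger pads; the fingertips stand 22 mm ahead of it and the grasp point (between the pads) lies 3 mm ahead of it (ctrl.nose_length is the z of the fingertips in the tool frame, in m); z points along the fingers, y is the line along which they close (so a half turn about z gives the same grasp; the last joint's range is limited). The gripper opens to 85 mm and grips with 20 to 120 N. Pads are 22 mm wide; open, the fingers measure 114 mm over their backs; the gripper's body (76 mm by 85 mm) begins 54 mm behind the grasp point. The pads swing forward as they close: fully open they stand 13 mm farther back than shut.
Start: joints at [-1.34, 0.286, 1.577, -0, 1.279, -0.15], TCP at [0.251, -0.627, 0.253] pointing down, gripper open.
Joint ranges: [-2.77, 2.77], [-0.9, 2.22], [0.21, 2.48], [-1.53, 4.67], [0.24, 2.81], [-2.84, 2.84]. Speed limits (rad/s): [2.79, 2.79, 3.14, 3.14, 3.14, 3.14].

### API

Orientations are given as a unit quaternion [x, y, z, w].
In Python, from plant import ctrl gives the robot as it stands. The module is installed in compiled form; this text tells all that it offers.
- The arm moves only by the tool send_rows, never from a script. Its argument "rows" is text: rows parted by semicolons, each of 7 numbers parted by spaces: the turn, a rotation vector about the tool's x, y, z in normalised numbers (1 is 180 degrees), then the shift along the tool's x, y, z in fractions of the full range, 1 being 50 cm, then the opening, from -1 (shut) to 1 (fully open). A call has 1 to 8 rows; each row is the pose to reach, as a shift and turn from the pose commanded when the call began, along the tool's axes at that moment; what a row does not reach only later rows make up. A row lasts 1/8 s, in which the tool goes at most 62.5 mm and 10.7 degrees, less where a joint would pass 70% of its speed; a pose out of reach is approached as far as the arm can. No shift or turn number may pass 1 either way. A call with a gripper value outside its range is refused whole. The fingers move at their own pace and stop on an object; "grip_force" is the grip in N (left out, the last holds). Time passes only in rows, so rows that repeat a pose let the fingers close. It gives the time, the measured TCP pose, the force, the opening and the grip force at its end, in the units of the state.
- ctrl.get_state(): the state, without advancing time (a new reading comes with each control period).
- ctrl.read_camera(name): name is "scene" or "top"; returns a dict with "color" (420x560x3 uint8, red, green, blue), "fx", "fy", "cx", "cy" (pixels), "extrinsics" (4x4, takes a point from world to camera coordinates). Camera axes: x right, y down, z forward; pixel columns grow to the right and rows downward; lengths in m; the calibration is good to about 2 mm. A picture is of the moment at which its call begins. There is no depth.
- ctrl.sign_off(): hands the job in; it is judged then, once.
Trained networks look in a picture, given as the dict that the camera call returned (one of the last four; its "shot" number tells which), for a name from the list of things; names that differ only in an ending like _2 or _b are one class to them, and where a whole thing is asked for, a point or a joint stands for the part that bears it (a point fixed in the world has none). Each returns a list of dicts, best first, with "p" (0 to 1); they miss things now and then, are a little off and sometimes report something else, mostly with a low value. They report only what shows in the picture. A call takes as long as a camera call. They do not tell look-alikes from the thing itself.
- ctrl.look_for(picture, target): "position" ([x, y, z] in m, in the coordinates of the camera as it stood for that picture, good to about 4 mm: the middle of the surface that is visible of it).
The state is a dict: "time": time; "qpos": joint angles; "dq": joint speeds; "joint_efforts": joint torques, N m; "eef_pos": TCP position; "tcp_rot": TCP orientation; "contact_force": force on the tool from outside, world axes, zero at the start; "wrist_torque": the same for the moment, N m; "opening": opening from 0.0 (shut) to 1.0 (fully open); "finger_force": force on a finger pad.
Only numpy, scipy, OpenCV 4.12 (cv2) and the standard library are available. Lean on these libraries where they do the work, as an engineer would, in place of code of your own. Each camera call takes 0.05 s, during which the arm holds its last target. There are 200 camera calls.

### The job

Clamp the finned heat sink in the bench vise: set it fin up on the two parallels midway along the jaws, its long side along them, then tighten the sliding jaw with the ratchet lever until it holds the heat sink firmly against the fixed jaw. The lever tightens clockwise seen from above and one pull is not enough: lift it by its knob off the serrations, swing it back, let it drop in again and pull again. Finish with the lever dropped into its serrations and everything let go.

Things in the scene. Friction and masses are not known exactly. Their poses are not given: they have to be found in the camera images.
- vise: Low grey bench vise fixed to the bench, base plate 245 x 110 x 20 mm. Origin at bench level under the middle of the open gap. +x points from lever and sliding jaw to the fixed jaw (its face at x = +34 mm), y along the jaws (100 mm long, tops 62 mm above the bench, faces 36 to 62 mm). Under the gap two steel parallels run along x at y = +-25 mm, 10 mm wide, tops 35 mm above the bench.
- jaw_seat (a point): Point at the height of the parallels' tops (35 mm above the bench), in the middle of the 68 mm gap between the open jaws; axes as the vise.
- jaw: Sliding jaw, origin at bench level under its face: x = -34 mm in the vise's frame when fully open, as at the start. It moves along the vise's +x by 10 mm per radian of clockwise spindle turn, at most 23 mm, and stays where it is left. The open gap is 68 mm, so there are 18 mm to take up on the heat sink: 1.8 rad, more than one lever stroke.
- hub (a point): Point on the vertical axis of the lever and spindle, 100 mm above the bench (16 mm above the hub's top), 115 mm behind the vise's origin along its -x. Under the black hub is the spindle's ring of 12 serrations (27 mm radius, one per 0.524 rad).
- lever (a joint): Lever angle, 0 to 1.55 rad between stop pins, growing clockwise from above (tightening). At 0 it points along the vise's -x turned 0.775 rad anticlockwise (to -y), at 1.55 as much clockwise. In the serrations it turns the spindle both ways (0.06 rad play; turned back it opens the jaw). A pull takes 4 to 6 N at the knob, 10 N within 0.1 rad once the jaw presses: tight. Lifted it swings freely.
- lift (a joint): Height of the lever above its seat, 0 (dropped into the serrations) to 0.020 m. A spring and its weight hold it down (7 to 10 N to lift); clear of the serrations from 0.011 m. Let down onto a tooth it stays up to 11 mm high and drops in when turned a little; if it hangs half in, ease the pull for a moment.
- knob_grip (a point): Upright black knob at the lever's end, 110 mm from the hub axis: 25 mm in diameter with a 32 mm head, 52 mm tall, spinning freely on its own axis. It stands on the lever arm, 83 to 135 mm above the bench when dropped in. The point is at mid-height, 109 mm above the bench when dropped in.
- block: Aluminium heat sink, about 0.45 kg: finned base 50 mm (x) x 90 mm (y) x 30 mm tall with one tall central fin 12 mm thick (x), 90 mm long (y), rising to 70 mm above the underside. Origin at the centre of the underside; a half turn makes no difference. Starts standing on the bench, fin up.
- fin_top (a point): Middle of the top edge of the heat sink's tall fin.
Mind the look-alikes: they are no part of the job. What is shaped like the block but brown or pink is not meant.

How it is judged:
On the way, in this order (a step that is already met when the one before it is completed fails the run):
1. the heat sink stands on the parallels between the jaws, let go (z of block in the frame of vise between 0.032 and 0.039 m and horizontal distance between block and jaw_seat below 0.03 m and angle between block's own z axis and vertical below 0.1 rad and contact force between the fingers and block below 0.2 N), for 0.2 s.
2. after pulling the sliding jaw in by at least 5 mm, the lever is lifted clear of its serrations (value of joint lift above 0.011 m and x of jaw in the frame of vise above -0.029 m), for 0.1 s.
At the end, for the whole second after the job is handed in: The heat sink sits fin up, level on both parallels (3 mm), its side against the fixed jaw (2.5 mm, 0.07 rad), mid-jaw within 22 mm, at rest and let go, pressed by the sliding jaw with more than 6 N; the lever is dropped into its serrations (2 mm) (z of block in the frame of vise between 0.032 and 0.039 m and angle between block's own z axis and vertical below 0.07 rad and angle between the y axis of block and the y axis of vise, either way round below 0.07 rad and x of block in the frame of vise above 0.0065 m and y of block in the frame of vise between -0.022 and 0.022 m and contact force between jaw and block above 6 N and linear speed of block below 0.01 m/s and value of joint lift below 0.002 m); the robot touches nothing.
It also fails if it takes over 69 s, if anything falls off the work surface, if the arm or the gripper's body presses on something with over 40 N, if the wrist force passes 120 N, or if a joint passes its speed limit or range.

## Working session

There is one attempt and no reset: what is moved stays moved. The work goes in short steps, Python scripts to look and compute and a tool call to move; the robot and the scene stay as the last step left them, time stands still between calls to the robot, and variables do not carry over. Pictures are saved under pics/ and viewed, at most 10 in all, crops included, and the job is handed in when it is done.

Besides the shell and the picture viewer there is one more tool, called as name(argument=value, ...) on one line, values as JSON. send_rows: Moves the arm, as the interface text tells. Its arguments: {"type":"object","properties":{"rows":{"type":"string"},"grip_force":{"type":"number"}},"required":["rows"]}

```bash
mkdir -p pics; cat > h.py <<'E'
import numpy as np, cv2
from scipy.spatial.transform import Rotation as R
from plant import ctrl
def w(pic,p):
    E=np.array(pic["extrinsics"]); return np.linalg.inv(E)@np.r_[p,1]
def px(pic,P):
    E=np.array(pic["extrinsics"]); c=(E@np.r_[P,1])[:3]; return np.array([pic["fx"]*c[0]/c[2]+pic["cx"],pic["fy"]*c[1]/c[2]+pic["cy"]])
def ray(pic,u,v,z):
    "world point at height z under pixel"
    Ei=np.linalg.inv(np.array(pic["extrinsics"])); d=Ei[:3,:3]@np.array([(u-pic["cx"])/pic["fx"],(v-pic["cy"])/pic["fy"],1]); o=Ei[:3,3]
    return o+d*(z-o[2])/d[2]
def save(pic,n): cv2.imwrite("pics/"+n+".png",pic["color"][:,:,::-1])
def togo(target,quat=None):
    "tool-axis shift in mm"
    s=ctrl.get_state(); r=R.from_quat(s["tcp_rot"]); return r.inv().apply(np.array(target)-s["eef_pos"])*1000
E
python3 - <<'E'
from h import *
np.set_printoptions(precision=4,suppress=True)
for n in("top","scene"):
    p=ctrl.read_camera(n); save(p,n+"0")
    for t in("vise","jaw","lever","knob_grip","block","fin_top"):
        for d in ctrl.look_for(p,t)[:4]: 
            P=w(p,d["position"])[:3]; print(n,t,round(d["p"],2),P,px(p,P).round())
s=ctrl.get_state(); print(s); print(R.from_quat(s["tcp_rot"]).as_matrix())
E
```

```text
top vise 0.77 [ 0.5502 -0.0075  0.0338] [341. 193.]
top jaw 0.57 [0.5527 0.0038 0.0605] [338. 191.]
top lever 0.65 [ 0.5776 -0.1014  0.0831] [384. 179.]
top knob_grip 0.72 [ 0.611  -0.1575  0.1363] [415. 161.]
top block 0.85 [0.484  0.2136 0.0273] [249. 220.]
top block 0.8 [0.4252 0.3635 0.031 ] [186. 243.]
top block 0.69 [0.5498 0.4129 0.0303] [167. 192.]
top block 0.6 [0.267  0.4479 0.0276] [148. 310.]
top fin_top 0.91 [0.4811 0.2109 0.0332] [250. 221.]
top fin_top 0.89 [0.5464 0.4199 0.0325] [164. 193.]
top fin_top 0.68 [0.4265 0.3635 0.0374] [185. 243.]
scene vise 0.57 [0.5764 0.0115 0.0506] [226. 212.]
scene jaw 0.71 [0.5594 0.0078 0.0644] [231. 206.]
scene lever 0.62 [ 0.5932 -0.1216  0.0863] [203. 182.]
scene block 0.79 [0.2698 0.331  0.0349] [379. 245.]
scene block 0.78 [0.4942 0.2288 0.0327] [289. 250.]
scene block 0.71 [0.4305 0.3738 0.0335] [341. 275.]
scene block 0.7 [0.2794 0.4687 0.0373] [414. 277.]
scene fin_top 0.89 [0.2773 0.4712 0.033 ] [415. 278.]
scene fin_top 0.87 [0.4978 0.2287 0.0332] [287. 250.]
scene fin_top 0.87 [0.2666 0.3378 0.0343] [381. 246.]
scene fin_top 0.61 [0.5603 0.4319 0.0326] [311. 312.]
{'time': 0.7, 'qpos': array([-1.34  ,  0.2863,  1.5767,  0.    ,  1.2786, -0.15  ]), 'dq': array([ 0.0001,  0.001 , -0.002 , -0.0008, -0.0013, -0.0007]), 'joint_efforts': array([  0.001 , -40.5815, -29.2862,  -0.    ,   0.0004,   0.    ]), 'eef_pos': array([ 0.2509, -0.6266,  0.2534]), 'tcp_rot': array([0.9819, 0.1893, 0.    , 0.    ]), 'contact_force': array([ 0.3278,  0.554 , -0.055 ]), 'wrist_torque': array([ 0.0291, -0.0276,  0.0171]), 'finger_force': 0.0, 'opening': 0.9986815042652932}
[[ 0.9284  0.3717  0.    ]
 [ 0.3717 -0.9284 -0.0001]
 [-0.      0.0001 -1.    ]]
```

```bash
python3 - <<'E'
import cv2
a=cv2.imread("pics/top0.png")[110:350,110:450]; cv2.imwrite("pics/t0c.png",cv2.resize(a,None,fx=2.35,fy=2.35,interpolation=2))
a=cv2.imread("pics/scene0.png")[130:340,150:450]; cv2.imwrite("pics/s0c.png",cv2.resize(a,None,fx=2.6,fy=2.6,interpolation=2))
E
```

```text
(no output)
```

View pics/t0c.png

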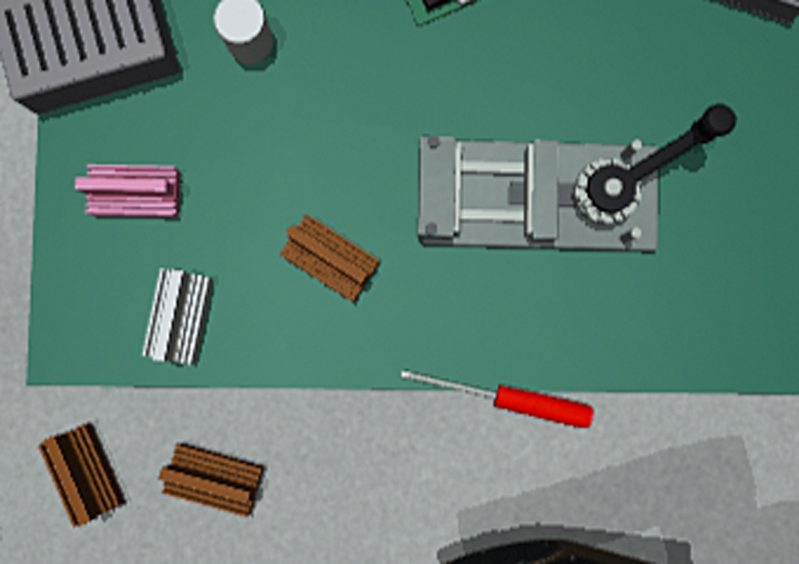

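View pics/s0c.png

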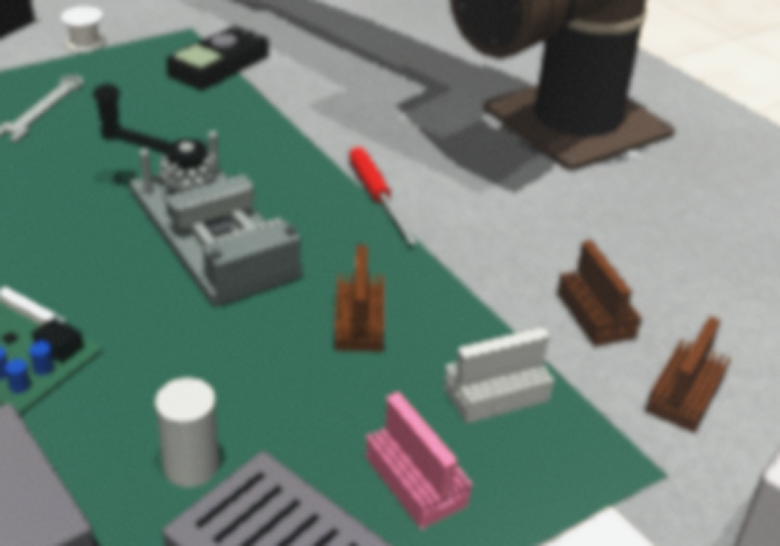

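The top view shows the aluminium block at about (186,245) px and the vise at about (340,193), with +x pointing image left. The lever is at angle 0, with its knob at (415,161). The brown and pink blocks are look-alikes. Next I zoom in to get edge positions.

```bash
python3 - <<'E'
import cv2,numpy as np
a=cv2.imread("pics/top0.png")
v=cv2.resize(a[150:225,280:430],None,fx=5.33,fy=5.33,interpolation=2)
b=cv2.resize(a[220:270,168:206],None,fx=4,fy=4,interpolation=2)
for i in range(15): cv2.putText(v,str(280+10*i),(int(53.3*i),10),0,.35,(0,255,255),1); cv2.line(v,(int(53.3*i),12),(int(53.3*i),18),(0,255,255),1)
for i in range(8): cv2.putText(v,str(150+10*i),(0,int(53.3*i)),0,.35,(0,255,255),1)
o=np.zeros((600,800,3),np.uint8); o[:400,:800]=v[:400,:800]; o[400:600,:152]=b[:200]
cv2.imwrite("pics/z1.png",o)
E
```

```text
(no output)
```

View pics/z1.png

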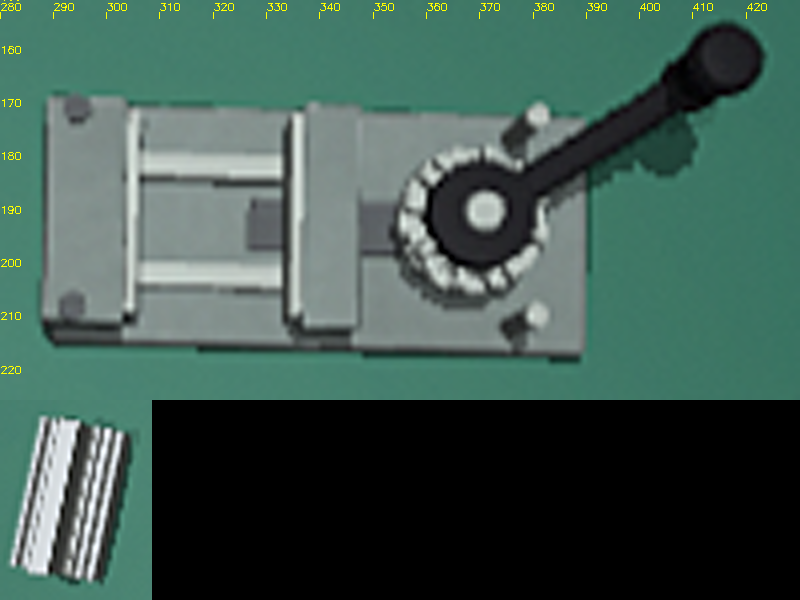

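```bash
cat >> h.py <<'E'
def V(q,p):
    c,s=np.cos(q[2]),np.sin(q[2]); return np.array([q[0]+c*p[0]-s*p[1],q[1]+s*p[0]+c*p[1],p[2]])
E
python3 - <<'E'
from h import *
from scipy.optimize import least_squares
np.set_printoptions(precision=4,suppress=True)
p=ctrl.read_camera("top")
f=lambda u,v:np.array([280+u/5.333,150+v/5.333])
hub=(-.115,0,.086); k=(-.115-.11*np.cos(.775),-.11*np.sin(.775),.135)
H=f(486,211)
par=[(140,165,-.025),(282,169,-.025),(140,272,.025),(282,278,.025)]
ed=[(588,118,-.055),(580,355,.055)]
def res(q):
    r=list(px(p,V(q,hub))-H)+list(.5*(px(p,V(q,k))-f(728,58)))
    for u,v,y in par:
        P=ray(p,*f(u,v),.035); d=P[:2]-q[:2]; r.append((-np.sin(q[2])*d[0]+np.cos(q[2])*d[1]-y)*420)
    for u,v,y in ed:
        P=ray(p,*f(u,v),.020); d=P[:2]-q[:2]; r.append((-np.sin(q[2])*d[0]+np.cos(q[2])*d[1]-y)*420)
    return r
s=least_squares(res,[.55,.02,1.57]); q=s.x; print(q,s.fun)
for n,P in dict(fj1=(.034,-.05,.062),fj2=(.034,.05,.062),sj1=(-.034,-.05,.062),sj2=(-.034,.05,.062),hub=hub,knob=k).items(): print(n,(px(p,V(q,P))-[280,150])*5.333)
# block: white fin-ish mask
im=p["color"][220:270,168:206].astype(int); m=(im.min(2)>165)
print(m.sum())
g=lambda u,v:np.array([168+u/4,220+v/4])
# fin top strip corners (crop): estimate edges z=.07 ; base bottom left etc
for n,u,v,z in [("finTL",60,18,.07),("finTR",78,20,.07),("finBL",31,172,.07),("finBR",50,174,.07),("baseR top",130,35,.03),("baseR bot",102,180,.03),("baseL top",41,18,.03),("baseL bot",12,165,.03)]: print(n,ray(p,*g(u,v-0),z))
E
```

```text
[0.5548 0.0428 1.5402] [ 1.0034  0.7738 -1.853  -3.2571  0.5875  0.1707  0.0703  0.0388 -0.8286
 -0.9765]
fj1 [147.7059  96.4634]
fj2 [139.1047 320.7328]
sj1 [300.945  103.1218]
sj2 [293.6656 327.4424]
hub [491.3512 215.1269]
knob [708.2361  23.2602]
418
finTL [0.4679 0.3638 0.07  ]
finTR [0.4669 0.3533 0.07  ]
finBL [0.379  0.3775 0.07  ]
finBR [0.378  0.3666 0.07  ]
baseR top [0.4609 0.3297 0.03  ]
baseR bot [0.3742 0.3439 0.03  ]
baseL top [0.4704 0.3834 0.03  ]
baseL bot [0.3824 0.3977 0.03  ]
```

```bash
python3 - <<'E'
from h import *
from scipy.optimize import least_squares
np.set_printoptions(precision=4,suppress=True)
p=ctrl.read_camera("top")
f=lambda u,v:np.array([280+u/5.333,150+v/5.333])
par=[(140,165,-.025,.035),(282,169,-.025,.035),(140,272,.025,.035),(282,278,.025,.035),(588,118,-.055,.02),(580,355,.055,.02)]
pts=[((-.115,0,.085),(486,211)),((.034,-.05,.062),(141,108)),((.034,.05,.062),(135,325)),((-.034,-.05,.062),(303,110)),((-.034,.05,.062),(299,327))]
def res(q):
    r=[]
    for P,u in pts: r+=list((px(p,V(q,P))-f(*u)))
    for u,v,y,z in par:
        d=ray(p,*f(u,v),z)[:2]-q[:2]; r.append((-np.sin(q[2])*d[0]+np.cos(q[2])*d[1]-y)*420)
    return r
s=least_squares(res,[.55,.04,1.54],loss="soft_l1"); q=s.x; print(q,np.array(res(q)))
h=V(q,(-.115,0,.135)); K=ray(p,*f(728,60),.135); d=K-h; print(h,K,np.hypot(*d[:2]),"lever",q[2]+np.pi+.775-np.arctan2(d[1],d[0])-2*np.pi)
print("seat",V(q,(0,0,.035)))
s=ctrl.get_state(); r=R.from_quat(s["tcp_rot"]); print("tool y ang",np.degrees(np.arctan2(*r.as_matrix()[[1,0],1])))
print(togo([.4225,.3645,.25]),s["time"])
E
```

```text
[0.5536 0.0437 1.5604] [ 0.5284  0.335   0.4223 -1.4095  0.7869 -0.0043 -1.203  -1.108  -0.9654
  0.2969 -0.2002 -0.0718 -0.7057 -0.1942  0.1312 -0.0374]
[ 0.5524 -0.0713  0.135 ] [ 0.6104 -0.1611  0.135 ] 0.10688872517823854 lever 0.19104304309543885
seat [0.5536 0.0437 0.035 ]
tool y ang -68.18367202659397
[ 527.6494 -856.3821    3.3127] 0.8
```

Units first: shifts go in shares of 50 cm and turns go in shares of 180 degrees. So 400 mm / 500 = 0.8, -275 mm / 500 = -0.55, -80 degrees / 180 = -0.4444.

send_rows(rows="0 0 -0.4444 0.8 -0.55 0 1;0 0 -0.4444 0.8 -0.55 0 1;0 0 -0.4444 0.8 -0.55 0 1;0 0 -0.4444 0.8 -0.55 0 1;0 0 -0.4444 0.8 -0.55 0 1;0 0 -0.4444 0.8 -0.55 0 1;0 0 -0.4444 0.8 -0.55 0 1;0 0 -0.4444 0.8 -0.55 0 1", grip_force=60)

```text
time: 1.8
eef_pos: [0.5211, -0.2204, 0.2537]
tcp_rot: [0.629, 0.778, 0.0, 0.0]
contact_force: [-1.2, 0.1, -0.2]
opening: 0.998
finger_force: 0.0
```

```bash
cat >> h.py <<'E'
def plan(P,yaw):
    "shift mm in tool axes and turn about tool z (deg) to TCP P, tool y at yaw deg (mod 360)"
    s=ctrl.get_state(); r=R.from_quat(s["tcp_rot"]); M=r.as_matrix(); y=np.degrees(np.arctan2(M[1,1],M[0,1]))
    print("t",round(s["time"],2),"pos",s["eef_pos"].round(4),"yaw",round(y,1),"shift",togo(P).round(1),"turnz",round(-((yaw-y+180)%360-180),1),"F",np.round(s["contact_force"],1),"open",round(s["opening"],2),"tilt",M[:2,2].round(3))
E
python3 - <<'E'
from h import *
plan([.4225,.3645,.13],81.2)
E
```

```text
t 1.8 pos [ 0.5211 -0.2204  0.2537] yaw 12.1 shift [592.6  26.  123.5] turnz -69.1 F [-1.2  0.1 -0.2] open 1.0 tilt [ 0.001 -0.   ]
```

Converted, 500 mm / 500 = 1, 22 mm / 500 = 0.044, -69 degrees / 180 = -0.3833.

send_rows(rows="0 0 -0.3833 1 0.044 0 1;0 0 -0.3833 1 0.044 0 1;0 0 -0.3833 1 0.044 0 1;0 0 -0.3833 1 0.044 0 1;0 0 -0.3833 1 0.044 0 1;0 0 -0.3833 1 0.044 0 1;0 0 -0.3833 1 0.044 0 1;0 0 -0.3833 1 0.044 0 1")

```text
time: 2.8
eef_pos: [0.4387, 0.2728, 0.2539]
tcp_rot: [0.08, 0.997, 0.0, 0.001]
contact_force: [0.7, 0.6, 0.1]
opening: 0.996
finger_force: 0.0
```

```bash
python3 - <<'E'
from h import *
plan([.4225,.3645,.13],81.2)
E
```

```text
t 2.8 pos [0.4387 0.2728 0.2539] yaw 80.9 shift [ 30.7  87.9 123.9] turnz -0.3 F [0.7 0.6 0.1] open 1.0 tilt [0.001 0.   ]
```

Converted, 192 mm / 500 = 0.384, 140 mm / 500 = 0.28.

send_rows(rows="0 0 0 0.062 0.176 0.12 1;0 0 0 0.062 0.176 0.18 1;0 0 0 0.062 0.176 0.28 1;0 0 0 0.062 0.176 0.384 1;0 0 0 0.062 0.176 0.384 1;0 0 0 0.062 0.176 0.384 -1;0 0 0 0.062 0.176 0.384 -1;0 0 0 0.062 0.176 0.384 -1")

```text
time: 3.8
eef_pos: [0.4241, 0.3632, 0.0638]
tcp_rot: [0.08, 0.997, 0.001, 0.002]
contact_force: [-0.7, 0.2, -0.4]
opening: 0.378
finger_force: 0.0
```

send_rows(rows="0 0 0 0 0 0 -1;0 0 0 0 0 0 -1;0 0 0 0 0 0 -1")

```text
time: 4.18
eef_pos: [0.4234, 0.3632, 0.0624]
tcp_rot: [0.08, 0.997, 0.001, 0.001]
contact_force: [0.6, 1.8, 3.6]
opening: 0.128
finger_force: 64.2
```

```bash
python3 - <<'E'
from h import *
plan([.554,.043,.2],88.5)
p=ctrl.read_camera("top"); save(p,"g1")
a=cv2.resize(p["color"][190:280,140:240,::-1],None,fx=4,fy=4); 
s=ctrl.read_camera("scene");b=cv2.resize(s["color"][190:290,290:390,::-1],None,fx=3.6,fy=3.6)
cv2.imwrite("pics/g1c.png",np.hstack([a,b]))
E
```

```text
t 4.17 pos [0.4234 0.3632 0.0624] yaw 80.8 shift [-180.2 -295.  -137.8] turnz -7.7 F [0.6 1.8 3.6] open 0.13 tilt [0.002 0.001]
```

View pics/g1c.png

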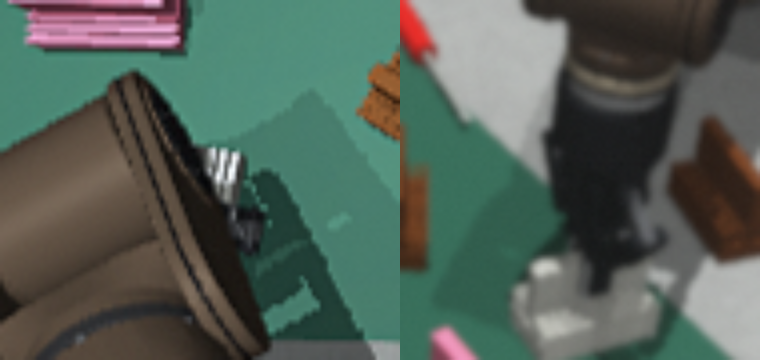

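The fin is held centrally. Now I lift the block and carry it over the vise.

Converted, -270 mm / 500 = -0.54, -138 mm / 500 = -0.276, -7.7 degrees / 180 = -0.0428.

send_rows(rows="0 0 0 0 0 -0.12 -1;0 0 0 0 0 -0.23 -1;0 0 -0.0428 -0.056 -0.09 -0.276 -1;0 0 -0.0428 -0.114 -0.186 -0.276 -1;0 0 -0.0428 -0.172 -0.282 -0.276 -1;0 0 -0.0428 -0.23 -0.378 -0.276 -1;0 0 -0.0428 -0.288 -0.474 -0.276 -1;0 0 -0.0428 -0.33 -0.54 -0.276 -1")

```text
time: 5.28
eef_pos: [0.5411, 0.0672, 0.1965]
tcp_rot: [0.014, 1.0, -0.0, -0.003]
contact_force: [0.2, 0.3, -4.5]
opening: 0.129
finger_force: 62.9
```

Converted, -27 mm / 500 = -0.054, -12 mm / 500 = -0.024.

send_rows(rows="0 0 0 -0.024 -0.054 0 -1;0 0 0 -0.024 -0.054 0 -1;0 0 0 -0.024 -0.054 0 -1")

```text
time: 5.65
eef_pos: [0.5522, 0.0427, 0.1972]
tcp_rot: [0.013, 1.0, 0.0, -0.002]
contact_force: [-0.1, 0.0, -5.0]
opening: 0.127
finger_force: 62.9
```

```bash
python3 - <<'E'
from h import *
np.set_printoptions(precision=4,suppress=True)
plan([.554,.043,.1],88.5)
p=ctrl.read_camera("top"); s=ctrl.read_camera("scene")
for d in ctrl.look_for(s,"block")[:5]: print(d["p"],w(s,d["position"])[:3])
a=cv2.resize(p["color"][130:250,270:430,::-1],None,fx=2.5,fy=2.5); 
b=cv2.resize(s["color"][130:250,170:330,::-1],None,fx=2.5,fy=2.5)
cv2.imwrite("pics/g2c.png",np.hstack([a,b]))
E
```

```text
t 5.65 pos [0.5522 0.0427 0.1972] yaw 88.5 shift [-2.2  0.3 97.2] turnz 0.0 F [-0.1  0.  -5. ] open 0.13 tilt [-0.005  0.001]
0.93 [0.5599 0.4286 0.0335]
0.91 [0.2815 0.4666 0.0336]
0.75 [0.5628 0.0477 0.1693]
0.68 [0.4944 0.2303 0.0329]
0.66 [0.2713 0.3359 0.0313]
```

View pics/g2c.png

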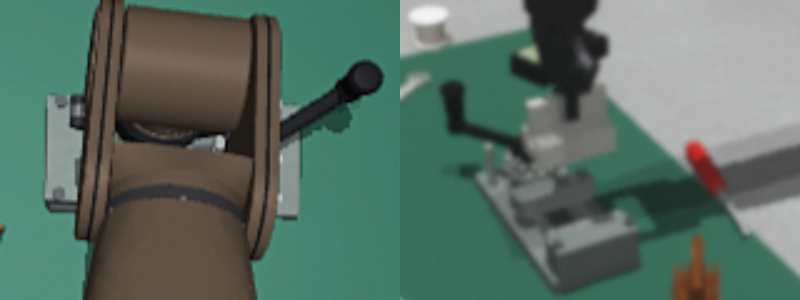

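Converted, 98 mm / 500 = 0.196, 96 mm / 500 = 0.192.

send_rows(rows="0 0 0 -0.004 0 0.09 -1;0 0 0 -0.004 0 0.14 -1;0 0 0 -0.004 0 0.17 -1;0 0 0 -0.004 0 0.184 -1;0 0 0 -0.004 0 0.192 -1;0 0 0 -0.004 0 0.196 -1;0 0 0 -0.004 0 0.196 -1")

```text
time: 6.68
eef_pos: [0.5562, 0.0423, 0.102]
tcp_rot: [0.013, 1.0, -0.0, 0.001]
contact_force: [-0.1, -0.5, -4.6]
opening: 0.131
finger_force: 62.7
```

Converted, 4 mm / 500 = 0.008, 3 mm / 500 = 0.006.

send_rows(rows="0 0 0 0 0 0.004 -1;0 0 0 0 0 0.006 -1;0 0 0 0 0 0.008 -1")

```text
time: 7.05
eef_pos: [0.5558, 0.0424, 0.0974]
tcp_rot: [0.013, 1.0, 0.0, -0.0]
contact_force: [-2.1, 0.7, 1.6]
opening: 0.131
finger_force: 64.0
```

Converted, -115 mm / 500 = -0.23, -70 mm / 500 = -0.14.

send_rows(rows="0 0 0 0 0 0.006 1;0 0 0 0 0 0.006 1;0 0 0 0 0 0.006 1;0 0 0 0 0 -0.04 1;0 0 0 0 0 -0.14 1;0 0 0 0 0 -0.23 1;0 0 0 0 0 -0.23 1")

```text
time: 7.92
eef_pos: [0.5587, 0.0421, 0.2181]
tcp_rot: [0.013, 1.0, -0.0, 0.005]
contact_force: [-0.0, -0.5, 0.4]
opening: 0.995
finger_force: 0.0
```

```bash
python3 - <<'E'
from h import *
np.set_printoptions(precision=4,suppress=True)
plan([.611,-.161,.215],0)
p=ctrl.read_camera("scene")
for d in ctrl.look_for(p,"knob_grip"): print(d["p"],w(p,d["position"])[:3])
E
```

```text
t 7.92 pos [0.5587 0.0421 0.2181] yaw 88.5 shift [ -57.5 -201.7    3.9] turnz 88.5 F [-0.  -0.5  0.4] open 1.0 tilt [ 0.011 -0.001]
```

Converted, -202 mm / 500 = -0.404, -53 mm / 500 = -0.106, 88 degrees / 180 = 0.4889.

send_rows(rows="0 0 0.4889 -0.106 -0.404 0 1;0 0 0.4889 -0.106 -0.404 0 1;0 0 0.4889 -0.106 -0.404 0 1;0 0 0.4889 -0.106 -0.404 0 1;0 0 0.4889 -0.106 -0.404 0 1;0 0 0.4889 -0.106 -0.404 0 1;0 0 0.4889 -0.106 -0.404 0 1;0 0 0.4889 -0.106 -0.404 0 1")

```text
time: 9.02
eef_pos: [0.6024, -0.1605, 0.2094]
tcp_rot: [0.693, 0.721, -0.001, -0.002]
contact_force: [0.4, -0.1, 0.9]
opening: 0.998
finger_force: 0.0
```

Converted, 2 degrees / 180 = 0.0111.

send_rows(rows="0 0 0.0111 0 0 0 1;0 0 0.0111 0 0 0 1;0 0 0.0111 0 0 0 1")

```text
time: 9.4
eef_pos: [0.6034, -0.1608, 0.2118]
tcp_rot: [0.703, 0.711, -0.0, -0.0]
contact_force: [0.2, -0.0, -0.7]
opening: 1.001
finger_force: 0.0
```

```bash
python3 - <<'E'
from h import *
np.set_printoptions(precision=4,suppress=True)
plan([.611,-.161,.109],0)
p=ctrl.read_camera("top");s=ctrl.read_camera("scene")
for c in(p,s):
  for d in ctrl.look_for(c,"knob_grip"): P=w(c,d["position"])[:3];print(d["p"],P,px(c,P))
a=cv2.resize(p["color"][130:250,270:430,::-1],None,fx=2.5,fy=2.5); 
b=cv2.resize(s["color"][110:230,150:310,::-1],None,fx=2.5,fy=2.5)
cv2.imwrite("pics/g3c.png",np.hstack([a,b]))
E
```

```text
t 9.4 pos [ 0.6034 -0.1608  0.2118] yaw 0.7 shift [ -0.3   7.7 102.8] turnz 0.7 F [ 0.2 -0.  -0.7] open 1.0 tilt [-0.001  0.   ]
0.41 [ 0.6181 -0.1509  0.1221] [190.1839 169.3495]
```

View pics/g3c.png

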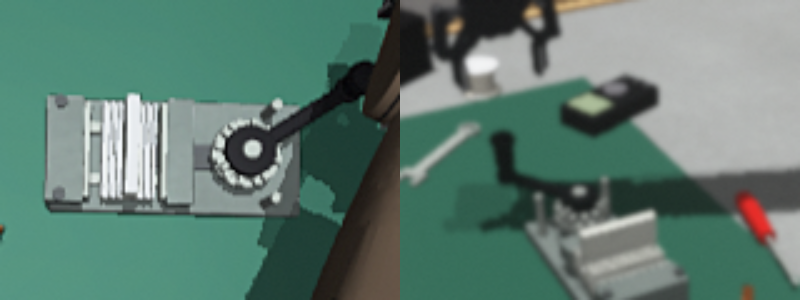

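The block is on the parallels between the jaws and fin up. The gripper is lined up over the knob, so I lower and grip it.

Converted, 103 mm / 500 = 0.206, 80 mm / 500 = 0.16.

send_rows(rows="0 0 0 0 0.018 0.1 1;0 0 0 0 0.018 0.16 1;0 0 0 0 0.018 0.206 1;0 0 0 0 0.018 0.206 1;0 0 0 0 0.018 0.206 -1;0 0 0 0 0.018 0.206 -1;0 0 0 0 0.018 0.206 -1;0 0 0 0 0.018 0.206 -1", grip_force=50)

```text
time: 10.6
eef_pos: [0.6132, -0.1612, 0.1105]
tcp_rot: [0.704, 0.711, 0.0, 0.001]
contact_force: [1.1, -1.2, 1.4]
opening: 0.322
finger_force: 48.9
```

```bash
python3 - <<'E'
from h import *
np.set_printoptions(precision=4,suppress=True)
plan([.611,-.161,.109],0); s=ctrl.get_state(); print(s["finger_force"])
h=np.array([.5515,-.072])
M=R.from_quat(s["tcp_rot"]).as_matrix()
d=s["eef_pos"][:2]-h; a0=np.arctan2(d[1],d[0]);print(a0, -.8216-a0,np.hypot(*d))
for c in np.arange(0.1,1.5,.1):
    P=np.r_[h+.11*np.array([np.cos(a0-c),np.sin(a0-c)]),s["eef_pos"][2]]; print(round(c,2),(M.T@(P-s["eef_pos"])*1000).round(1))
E
```

```text
t 10.6 pos [ 0.6132 -0.1612  0.1105] yaw 0.6 shift [ 0.2 -2.2  1.5] turnz 0.6 F [ 1.1 -1.2  1.4] open 0.32 tilt [ 0.002 -0.001]
48.91981054097414
-0.9657592069945163 0.14415920699451634 0.10848106634692838
0.1 [-7.  -8.6 -0. ]
0.2 [-11.7 -18.5  -0. ]
0.3 [-15.4 -28.8  -0. ]
0.4 [-18.1 -39.5  -0.1]
0.5 [-19.7 -50.4  -0.1]
0.6 [-20.2 -61.4  -0.1]
0.7 [-19.6 -72.3  -0.1]
0.8 [-17.9 -83.2  -0.1]
0.9 [-15.1 -93.8  -0.2]
1.0 [ -11.3 -104.1   -0.2]
1.1 [  -6.4 -114.    -0.2]
1.2 [  -0.6 -123.4   -0.2]
1.3 [   6.1 -132.1   -0.3]
1.4 [  13.6 -140.1   -0.3]
```

Converted, -83 mm / 500 = -0.166, -39.5 mm / 500 = -0.079.

send_rows(rows="0 0 0 -0.012 -0.018 0 -1;0 0 0 -0.022 -0.036 0 -1;0 0 0 -0.029 -0.057 0 -1;0 0 0 -0.034 -0.079 0 -1;0 0 0 -0.037 -0.101 0 -1;0 0 0 -0.038 -0.123 0 -1;0 0 0 -0.038 -0.144 0 -1;0 0 0 -0.035 -0.166 0 -1")

```text
time: 11.6
eef_pos: [0.5312, -0.1776, 0.1098]
tcp_rot: [0.704, 0.71, 0.003, 0.001]
contact_force: [8.5, 7.4, -0.4]
opening: 0.319
finger_force: 50.1
```

```bash
cat > arc.py <<'E'
from h import *
import sys
def arc(cs):
    s=ctrl.get_state(); h=np.array([.5515,-.072]); M=R.from_quat(s["tcp_rot"]).as_matrix()
    d=s["eef_pos"][:2]-h; a0=np.arctan2(d[1],d[0]); r0=np.hypot(*d)
    print("t",s["time"],"phi",round(-.8216-a0,3),"r",r0.round(4),"z",s["eef_pos"][2].round(4),"F",np.round(s["contact_force"],1),"pad",round(s["finger_force"],1),"open",round(s["opening"],2))
    for c in cs:
        P=np.r_[h+.1095*np.array([np.cos(a0-c),np.sin(a0-c)]),s["eef_pos"][2]]; print(round(c,2),(M.T@(P-s["eef_pos"])*1000).round(1)[:2])
if __name__=="__main__": arc([float(x) for x in sys.argv[1:]])
E
python3 arc.py .1 .2 .3 .4 .5 .55 .6 .65
```

```text
t 11.6 phi 0.94 r 0.1075 z 0.1098 F [ 8.5  7.4 -0.4] pad 50.1 open 0.32
0.1 [  0.8 -11. ]
0.2 [  4.5 -21.3]
0.3 [  9.2 -31.2]
0.4 [ 14.9 -40.5]
0.5 [ 21.5 -49.2]
0.55 [ 25.2 -53.3]
0.6 [ 29.  -57.2]
0.65 [ 33. -61.]
```

```bash
sed -i 's/-.072\]/-.0695]/; s/.1095\*/.1097*/' arc.py; python3 arc.py .1 .2 .3 .4 .5 .55 .6 .65
```

```text
t 11.6 phi 0.935 r 0.11 z 0.1098 F [ 8.5  7.4 -0.4] pad 50.1 open 0.32
0.1 [  2.9 -10.6]
0.2 [  6.6 -20.9]
0.3 [ 11.3 -30.8]
0.4 [ 17.  -40.2]
0.5 [ 23.6 -49. ]
0.55 [ 27.2 -53.1]
0.6 [ 31. -57.]
0.65 [ 35.  -60.8]
```

Converted, -51 mm / 500 = -0.102, -49 mm / 500 = -0.098.

send_rows(rows="0 0 0 0.006 -0.022 0 -1;0 0 0 0.013 -0.042 0 -1;0 0 0 0.023 -0.062 0 -1;0 0 0 0.034 -0.08 0 -1;0 0 0 0.047 -0.098 0 -1;0 0 0 0.051 -0.102 0 -1;0 0 0 0.051 -0.102 0 -1")

```text
time: 12.48
eef_pos: [0.4807, -0.153, 0.11]
tcp_rot: [0.704, 0.71, 0.004, 0.002]
contact_force: [9.9, 6.9, -2.4]
opening: 0.318
finger_force: 50.7
```

```bash
python3 arc.py -.1 -.2 -.3 -.4 -.5 -.6 -.7 -.8 -.9; python3 - <<'E'
from h import *
p=ctrl.read_camera("top")
for t in("jaw","block"):
  for d in ctrl.look_for(p,t)[:5]: print(t,d["p"],w(p,d["position"])[:3].round(4))
cv2.imwrite("pics/g4c.png",cv2.resize(p["color"][150:230,280:430,::-1],None,fx=5,fy=5))
E
```

```text
t 12.475 phi 1.453 r 0.1095 z 0.11 F [ 9.9  6.9 -2.4] pad 50.7 open 0.32
-0.1 [-6.9  8.5]
-0.2 [-12.8  17.8]
-0.3 [-17.6  27.6]
-0.4 [-21.5  37.8]
-0.5 [-24.4  48.4]
-0.6 [-26.1  59.3]
-0.7 [-26.8  70.2]
-0.8 [-26.4  81.2]
-0.9 [-24.9  92. ]
jaw 0.9 [0.5524 0.0108 0.0606]
block 0.81 [0.265  0.4486 0.0298]
block 0.77 [0.2687 0.3277 0.0318]
block 0.72 [ 0.5403 -0.028   0.0666]
block 0.67 [0.5526 0.0558 0.068 ]
block 0.59 [0.5497 0.4177 0.0296]
```

View pics/g4c.png

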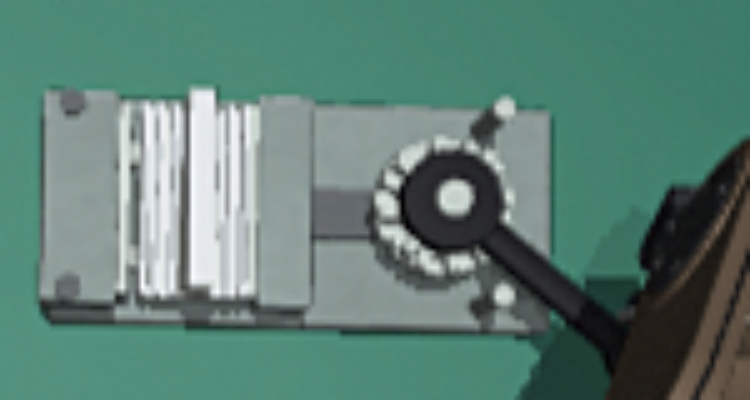

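The jaw has moved in about 13 mm and is pushing the block, with about 5 mm left. Next I ease the pull, lift the lever and swing it back two serrations.

Converted, -17 mm / 500 = -0.034, -15 mm / 500 = -0.03.

send_rows(rows="0 0 0 -0.005 0.005 0 -1;0 0 0 -0.005 0.005 -0.01 -1;0 0 0 -0.005 0.005 -0.02 -1;0 0 0 -0.005 0.005 -0.03 -1;0 0 0 -0.005 0.005 -0.034 -1;0 0 0 -0.005 0.005 -0.034 -1;0 0 0 -0.005 0.005 -0.034 -1", grip_force=70)

```text
time: 13.5
eef_pos: [0.4809, -0.153, 0.124]
tcp_rot: [0.704, 0.71, 0.004, -0.002]
contact_force: [9.5, 10.4, -8.4]
opening: 0.318
finger_force: 69.7
```

```bash
python3 arc.py -.1 -.2 -.3 -.4 -.5 -.6 -.7 -.8 -.9 -1 -1.03 -1.05
```

```text
t 13.5 phi 1.451 r 0.1093 z 0.124 F [ 9.5 10.4 -8.4] pad 69.7 open 0.32
-0.1 [-7.   8.4]
-0.2 [-12.8  17.7]
-0.3 [-17.7  27.5]
-0.4 [-21.5  37.8]
-0.5 [-24.4  48.4]
-0.6 [-26.1  59.2]
-0.7 [-26.7  70.2]
-0.8 [-26.3  81.1]
-0.9 [-24.8  92. ]
-1.0 [-22.1 102.6]
-1.03 [-21.2 105.8]
-1.05 [-20.4 107.9]
```

Converted, 106 mm / 500 = 0.212, 37.5 mm / 500 = 0.075.

send_rows(rows="0 0 0 -0.0146 0.0246 -0.002 -1;0 0 0 -0.0286 0.0488 -0.002 -1;0 0 0 -0.039 0.075 -0.002 -1;0 0 0 -0.046 0.102 -0.002 -1;0 0 0 -0.049 0.13 -0.002 -1;0 0 0 -0.049 0.158 -0.002 -1;0 0 0 -0.045 0.185 -0.002 -1;0 0 0 -0.038 0.212 -0.002 -1")

```text
time: 14.5
eef_pos: [0.5853, -0.1728, 0.1244]
tcp_rot: [0.704, 0.711, -0.001, -0.004]
contact_force: [-1.0, 5.3, -6.9]
opening: 0.32
finger_force: 69.7
```

```bash
python3 arc.py -.1 -.05 .05 .1 ; python3 - <<'E'
from h import *
p=ctrl.read_camera("top")
cv2.imwrite("pics/g5c.png",cv2.resize(p["color"][150:230,280:430,::-1],None,fx=5,fy=5))
E
```

```text
t 14.5 phi 0.433 r 0.1087 z 0.1244 F [-1.   5.3 -6.9] pad 69.7 open 0.32
-0.1 [ 2.9 10.6]
-0.05 [0.8 5.5]
0.05 [-2.5 -5. ]
0.1 [ -3.7 -10.3]
```

View pics/g5c.png

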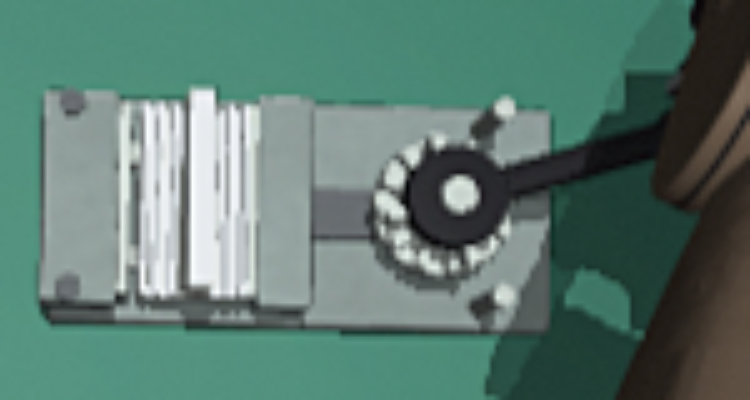

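The lever swung back and the jaw stayed put. Now I let it drop in.

Converted, 18 mm / 500 = 0.036, 17 mm / 500 = 0.034.

send_rows(rows="0 0 0 0.004 0.006 0 -1;0 0 0 0.004 0.006 0.012 -1;0 0 0 0.004 0.006 0.024 -1;0 0 0 0.004 0.006 0.034 -1;0 0 0 0.004 0.006 0.036 -1;0 0 0 0.004 0.006 0.036 -1", grip_force=50)

```text
time: 15.3
eef_pos: [0.5909, -0.1728, 0.1104]
tcp_rot: [0.704, 0.711, 0.0, 0.001]
contact_force: [-0.8, 4.6, -0.4]
opening: 0.315
finger_force: 69.2
```

```bash
python3 arc.py .1 .2 .3 .4 .5 .6 .7 .8 .9
```

```text
t 15.3 phi 0.385 r 0.1105 z 0.1104 F [-0.8  4.6 -0.4] pad 69.2 open 0.32
0.1 [ -2.5 -10.7]
0.2 [ -4.8 -21.5]
0.3 [ -5.9 -32.4]
0.4 [ -6.  -43.3]
0.5 [ -4.9 -54.3]
0.6 [ -2.8 -65. ]
0.7 [  0.4 -75.5]
0.8 [  4.6 -85.6]
0.9 [  9.9 -95.3]
```

Converted, -49 mm / 500 = -0.098, -21.5 mm / 500 = -0.043.

send_rows(rows="0 0 0 -0.003 -0.022 0 -1;0 0 0 -0.008 -0.043 0 -1;0 0 0 -0.01 -0.065 0 -1;0 0 0 -0.01 -0.086 0 -1;0 0 0 -0.009 -0.098 0 -1")

```text
time: 15.92
eef_pos: [0.5436, -0.1784, 0.1112]
tcp_rot: [0.704, 0.71, 0.002, 0.004]
contact_force: [5.1, 4.6, -4.0]
opening: 0.313
finger_force: 69.4
```

```bash
python3 arc.py .05 .1 .15 .2 .25 .3 .35 .4
```

```text
t 15.925 phi 0.821 r 0.1092 z 0.1112 F [ 5.1  4.6 -4. ] pad 69.4 open 0.31
0.05 [ 0.1 -5.5]
0.1 [  1.  -10.9]
0.15 [  2.1 -16.3]
0.2 [  3.5 -21.6]
0.25 [  5.1 -26.8]
0.3 [  7. -32.]
0.35 [  9.2 -37. ]
0.4 [ 11.6 -41.9]
```

Converted, -11 mm / 500 = -0.022, -5.5 mm / 500 = -0.011.

send_rows(rows="0 0 0 0.001 -0.011 0.001 -1;0 0 0 0.002 -0.022 0.002 -1;0 0 0 0.002 -0.022 0.002 -1")

```text
time: 16.3
eef_pos: [0.5327, -0.1774, 0.1105]
tcp_rot: [0.704, 0.71, 0.002, 0.004]
contact_force: [4.2, 3.7, -2.0]
opening: 0.316
finger_force: 69.2
```

Converted, -8 mm / 500 = -0.016, -5 mm / 500 = -0.01.

send_rows(rows="0 0 0 0.002 -0.01 0 -1;0 0 0 0.003 -0.016 0 -1;0 0 0 0.003 -0.016 0 -1")

```text
time: 16.68
eef_pos: [0.5255, -0.1758, 0.1106]
tcp_rot: [0.704, 0.71, 0.003, 0.004]
contact_force: [7.2, 6.2, -4.1]
opening: 0.315
finger_force: 69.4
```

```bash
python3 arc.py .05 .1 .15 .2 .25 .3 .35 .4
```

```text
t 16.675 phi 0.989 r 0.1094 z 0.1106 F [ 7.2  6.2 -4.1] pad 69.4 open 0.31
0.05 [ 1.2 -5.4]
0.1 [  2.9 -10.5]
0.15 [  5.  -15.7]
0.2 [  7.2 -20.7]
0.25 [  9.7 -25.5]
0.3 [ 12.5 -30.3]
0.35 [ 15.4 -34.9]
0.4 [ 18.6 -39.3]
```

Converted, -8 mm / 500 = -0.016, -4 mm / 500 = -0.008.

send_rows(rows="0 0 0 0.003 -0.008 0 -1;0 0 0 0.006 -0.016 0.001 -1;0 0 0 0.006 -0.016 0.001 -1")

```text
time: 17.05
eef_pos: [0.5204, -0.174, 0.1112]
tcp_rot: [0.704, 0.71, 0.005, 0.009]
contact_force: [16.1, 4.0, -6.9]
opening: 0.318
finger_force: 69.9
```

Converted, -8 mm / 500 = -0.016, -4 mm / 500 = -0.008.

send_rows(rows="0 0 0 0.003 -0.008 0 -1;0 0 0 0.006 -0.016 0 -1;0 0 0 0.006 -0.016 0 -1")

```text
time: 17.42
eef_pos: [0.5153, -0.1719, 0.112]
tcp_rot: [0.704, 0.71, 0.007, 0.013]
contact_force: [24.2, 3.0, -12.0]
opening: 0.318
finger_force: 70.8
```

```bash
python3 arc.py .05 .1 .15 .2 .25 .3 .35 .4; python3 - <<'E'
from h import *
p=ctrl.read_camera("top")
cv2.imwrite("pics/g6c.png",cv2.resize(p["color"][150:230,280:430,::-1],None,fx=5,fy=5))
E
```

```text
t 17.425 phi 1.089 r 0.1086 z 0.112 F [ 24.2   3.  -12. ] pad 70.8 open 0.32
0.05 [ 1.  -5.5]
0.1 [  3.2 -10.5]
0.15 [  5.7 -15.4]
0.2 [  8.5 -20.1]
0.25 [ 11.4 -24.7]
0.3 [ 14.6 -29.2]
0.35 [ 18.  -33.5]
0.4 [ 21.7 -37.6]
```

View pics/g6c.png

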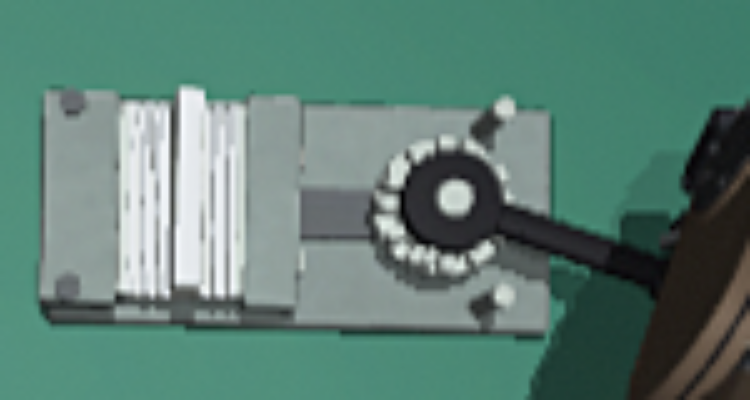

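The jaw is tight: the block is pressed between both jaws and the pull is about 24 N. Next I ease off, settle the lever down and let go.

Converted, 6 mm / 500 = 0.012, 3 mm / 500 = 0.006.

send_rows(rows="0 0 0 -0.002 0.006 0.002 -1;0 0 0 -0.004 0.012 0.005 -1;0 0 0 -0.004 0.012 0.006 -1")

```text
time: 17.85
eef_pos: [0.5196, -0.1744, 0.1101]
tcp_rot: [0.704, 0.71, 0.004, 0.01]
contact_force: [13.2, 3.1, 1.1]
opening: 0.317
finger_force: 69.2
```

```bash
python3 arc.py
```

```text
t 17.85 phi 1.044 r 0.1096 z 0.1101 F [13.2  3.1  1.1] pad 69.2 open 0.32
```

Converted, -120 mm / 500 = -0.24, -100 mm / 500 = -0.2.

send_rows(rows="0 0 0 0 0 0 1;0 0 0 0 0 0 1;0 0 0 0 0 0 1;0 0 0 0 0 0 1;0 0 0 0 0 -0.08 1;0 0 0 0 0 -0.18 1;0 0 0 -0.12 0 -0.24 1;0 0 0 -0.2 0 -0.24 1")

```text
time: 18.85
eef_pos: [0.5144, -0.2736, 0.2288]
tcp_rot: [0.703, 0.711, 0.0, 0.004]
contact_force: [-0.1, -0.1, -0.1]
opening: 0.999
finger_force: 0.0
```

```bash
python3 - <<'E'
from h import *
p=ctrl.read_camera("top"); s=ctrl.read_camera("scene"); st=ctrl.get_state(); print(st["time"],st["eef_pos"],st["contact_force"],st["opening"])
a=cv2.resize(p["color"][145:235,280:430,::-1],(500,300)); b=cv2.resize(s["color"][140:240,160:260,::-1],(300,300))
cv2.imwrite("pics/g7c.png",np.hstack([a,b]))
for c in(p,s):
  for d in ctrl.look_for(c,"knob_grip"): P=w(c,d["position"])[:3];print(d["p"],P)
E
```

```text
18.95 [ 0.51308931 -0.27542918  0.22614286] [-0.17712216  0.64653934  0.03519846] 1.0005110526347343
0.6 [ 0.52880539 -0.17605701  0.13356741]
0.57 [ 0.53242686 -0.16682142  0.12259214]
```

View pics/g7c.png

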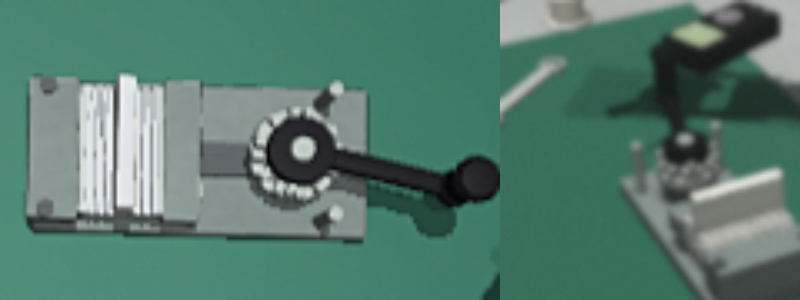

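```bash
python3 - <<'E'
from h import *
p=ctrl.read_camera("top"); im=p["color"]
m=(im.max(2)<45).astype(np.uint8)[185:215,410:436]
n,l,st,c=cv2.connectedComponentsWithStats(m); print(st,c)
h=np.array([.5515,-.0695])
# sanity: start-image knob vs grip start pose (.613,-.161)
for nm,uv in (("start",(280+728/5.333,150+58/5.333)),("now",(280+478/3.333,145+180/3.333))):
    for z in(.135,.137):
        P=ray(p,*uv,z); d=P[:2]-h; print(nm,P.round(4),-.8216-np.arctan2(d[1],d[0]),np.hypot(*d))
# jaw edges along a row
for n in("g6c","g7c"): pass
g=im[195:200,280:350].mean(2).mean(0); print(g.round().astype(int))
E
```

```text
[[  0   0  26  30 587]
 [  0   7  20  15 193]] [[13.45996593 14.5229983 ]
 [ 9.58031088 14.43005181]]
start [ 0.6113 -0.1611  0.135 ] 0.17081752784017 0.10935979142355302
start [ 0.6109 -0.1605  0.137 ] 0.17108796106471258 0.10863645139346985
now [ 0.5265 -0.175   0.135 ] 0.9817683494757589 0.1084156122654995
now [ 0.5263 -0.1744  0.137 ] 0.9853771152285585 0.10787454071326127
[113 112 113 113 112 113 113 109  97 158 149 148 147 146 147 147 147 148
 148 147 147 148 148 133 220 219 230 226 190 234 229 147 242 196  77 235
 232 228 230 228 154 234 167 237 230 149 237 195 207 127 151 152 152 151
 150 149 148 147 148 150 108 111 112 112 108 109 112 110 111 111]
```

Spring-back on release makes the clamp force uncertain. There's plenty of time, so I regrip the knob and check or tighten.

```bash
python3 - <<'E'
from h import *
plan([.528,-.1755,.1105],0.6)
E
```

```text
t 19.1 pos [ 0.5126 -0.2709  0.224 ] yaw 0.5 shift [ 95.1  16.5 113.6] turnz -0.1 F [-0.2  0.1 -0.8] open 1.0 tilt [-0.001  0.001]
```

Converted, 112 mm / 500 = 0.224, 95 mm / 500 = 0.19.

send_rows(rows="0 0 0 0.12 0.02 0 1;0 0 0 0.19 0.032 0 1;0 0 0 0.19 0.032 0.06 1;0 0 0 0.19 0.032 0.15 1;0 0 0 0.19 0.032 0.224 1;0 0 0 0.19 0.032 0.224 1;0 0 0 0.19 0.032 0.224 1")

```text
time: 19.98
eef_pos: [0.5289, -0.1759, 0.1141]
tcp_rot: [0.703, 0.711, 0.0, 0.001]
contact_force: [0.8, 0.4, 0.5]
opening: 1.004
finger_force: 0.0
```

send_rows(rows="0 0 0 0 0 0 -1;0 0 0 0 0 0 -1;0 0 0 0 0 0 -1;0 0 0 0 0 0 -1;0 0 0 0 0 0 -1")

```text
time: 20.6
eef_pos: [0.5286, -0.1767, 0.1134]
tcp_rot: [0.704, 0.711, -0.0, 0.001]
contact_force: [-0.3, -2.0, 2.2]
opening: 0.334
finger_force: 49.0
```

```bash
python3 arc.py .05 .1 .15 .2
```

```text
t 20.6 phi 0.96 r 0.1096 z 0.1134 F [-0.3 -2.   2.2] pad 49.0 open 0.33
0.05 [ 1.3 -5.3]
0.1 [  2.9 -10.6]
0.15 [  4.7 -15.7]
0.2 [  6.8 -20.8]
```

Converted, -5 mm / 500 = -0.01, -2.5 mm / 500 = -0.005.

send_rows(rows="0 0 0 0.001 -0.005 0 -1;0 0 0 0.002 -0.01 0 -1;0 0 0 0.002 -0.01 0 -1", grip_force=70)

```text
time: 20.98
eef_pos: [0.5251, -0.1757, 0.1138]
tcp_rot: [0.704, 0.71, 0.002, 0.003]
contact_force: [6.3, -2.3, -0.5]
opening: 0.328
finger_force: 68.8
```

send_rows(rows="0 0 0 0.002 -0.005 0 -1;0 0 0 0.003 -0.01 0 -1;0 0 0 0.003 -0.01 0 -1")

```text
time: 21.35
eef_pos: [0.5219, -0.1746, 0.1142]
tcp_rot: [0.704, 0.71, 0.003, 0.005]
contact_force: [12.0, -1.2, -2.0]
opening: 0.329
finger_force: 69.0
```

Converted, -5 mm / 500 = -0.01, -2.5 mm / 500 = -0.005.

send_rows(rows="0 0 0 0.002 -0.005 0 -1;0 0 0 0.004 -0.01 0 -1;0 0 0 0.004 -0.01 0 -1")

```text
time: 21.72
eef_pos: [0.5186, -0.1733, 0.1148]
tcp_rot: [0.704, 0.71, 0.004, 0.008]
contact_force: [16.2, -3.3, -5.3]
opening: 0.329
finger_force: 69.3
```

```bash
python3 arc.py .05 .1 .15 .2
```

```text
t 21.725 phi 1.056 r 0.1089 z 0.1148 F [16.2 -3.3 -5.3] pad 69.3 open 0.33
0.05 [ 1.1 -5.4]
0.1 [  3.2 -10.5]
0.15 [  5.5 -15.4]
0.2 [  8.1 -20.3]
```

Resistance rises at once, so the jaw is already tight. I pull a little more, then ease off and let go.

Converted, -12 mm / 500 = -0.024, -8 mm / 500 = -0.016.

send_rows(rows="0 0 0 0.002 -0.008 0 -1;0 0 0 0.005 -0.016 0.002 -1;0 0 0 0.007 -0.024 0.002 -1;0 0 0 0.007 -0.024 0.002 -1")

```text
time: 22.22
eef_pos: [0.5111, -0.1706, 0.1151]
tcp_rot: [0.705, 0.709, 0.008, 0.014]
contact_force: [30.5, -1.7, -11.5]
opening: 0.329
finger_force: 70.1
```

Converted, 16 mm / 500 = 0.032, 12 mm / 500 = 0.024.

send_rows(rows="0 0 0 -0.002 0.008 0.001 -1;0 0 0 -0.004 0.016 0.002 -1;0 0 0 -0.007 0.024 0.002 -1;0 0 0 -0.009 0.032 0.002 -1;0 0 0 -0.009 0.032 0.002 -1")

```text
time: 22.85
eef_pos: [0.5214, -0.1748, 0.1135]
tcp_rot: [0.704, 0.71, 0.002, 0.006]
contact_force: [8.1, -3.5, 2.6]
opening: 0.327
finger_force: 69.4
```

```bash
python3 arc.py .05 .1 .15 .2
```

```text
t 22.85 phi 1.027 r 0.1095 z 0.1135 F [ 8.1 -3.5  2.6] pad 69.4 open 0.33
0.05 [ 1.5 -5.3]
0.1 [  3.5 -10.4]
0.15 [  5.7 -15.4]
0.2 [  8.1 -20.3]
```

Converted, -120 mm / 500 = -0.24, -90 mm / 500 = -0.18.

send_rows(rows="0 0 0 0 0 0 1;0 0 0 0 0 0 1;0 0 0 0 0 0 1;0 0 0 0 0 0 1;0 0 0 0 0 -0.08 1;0 0 0 0 0 -0.18 1;0 0 0 -0.1 0 -0.24 1;0 0 0 -0.18 0 -0.24 1")

```text
time: 23.85
eef_pos: [0.5194, -0.2648, 0.235]
tcp_rot: [0.703, 0.711, 0.0, 0.004]
contact_force: [-0.0, 0.5, -0.4]
opening: 1.001
finger_force: 0.0
```

send_rows(rows="0 0 0 0 0 0 1;0 0 0 0 0 0 1;0 0 0 0 0 0 1;0 0 0 0 0 0 1")

```text
time: 24.35
eef_pos: [0.518, -0.2618, 0.2304]
tcp_rot: [0.703, 0.711, -0.0, -0.0]
contact_force: [0.0, -0.4, -0.0]
opening: 1.003
finger_force: 0.0
```

```bash
python3 - <<'E'
from h import *
p=ctrl.read_camera("top"); s=ctrl.read_camera("scene"); im=p["color"]; st=ctrl.get_state(); print(st["time"],st["eef_pos"],st["contact_force"])
print(im[195:200,280:350].mean(2).mean(0).round().astype(int))
for c in(p,s):
  for t in("knob_grip","block"):
    for d in ctrl.look_for(c,t): P=w(c,d["position"])[:3];print(t,round(d["p"],2),P.round(4))
E
```

```text
24.45 [ 0.51812241 -0.26211735  0.23072141] [0.31516313 0.59696714 0.0699419 ]
[113 113 113 113 113 113 114 110  97 159 150 148 148 147 147 148 148 149
 148 148 148 148 148 133 221 220 231 226 191 235 230 148 242 197  78 236
 233 228 230 228 155 234 168 238 230 150 238 196 208 127 152 153 152 151
 150 149 149 148 149 151 109 111 113 112 109 110 112 110 111 111]
knob_grip 0.47 [ 0.5265 -0.1714  0.1337]
block 0.9 [0.2651 0.4493 0.0259]
block 0.82 [0.2643 0.3263 0.0313]
block 0.77 [0.5475 0.4169 0.0304]
block 0.74 [0.4858 0.2137 0.03  ]
block 0.58 [0.5534 0.0602 0.0651]
knob_grip 0.66 [ 0.5305 -0.1668  0.1211]
knob_grip 0.41 [0.5708 0.0202 0.0519]
block 0.92 [0.269  0.335  0.0359]
block 0.82 [0.2782 0.4697 0.0342]
block 0.65 [0.5609 0.059  0.0837]
block 0.59 [0.4987 0.2263 0.0314]
block 0.59 [0.5586 0.4336 0.0334]
```

```bash
python3 -c "
from plant import ctrl
print(ctrl.sign_off())"
```

```text
the job is handed in; nothing more can be done
None
```

I handed the job in at about 24.5 s: the heat sink is clamped fin up against the fixed jaw, the lever is back down at its seated height, and the gripper is open and clear. The hand-in gave no verdict, and I judged tightness only from the lever (about 30 N on the last pull, jaw not moving in the images).

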